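# Flip the repaired job's status tag to green

## Robot

A 6-joint arm with a two-finger parallel gripper is mounted at the origin on the work surface. World frame = base frame: x ahead of the robot, y to its left, z up, the work surface at z = 0. Lengths are in m, angles in rad, forces in N, time in s.
With the tool pointing down it reaches from about 0.35 to 0.975 m from the base axis. Payload 4.9 kg.
Tool frame: the origin (TCP) lies midway between the tips of the shut fingers; the grasp point (between the pads) lies 19 mm behind it; z points along the fingers, y is the direction in which the jaws open and shut (so a half turn about z gives the same grasp; the last joint's range is limited). The gripper opens to 85 mm and grips with 20 to 120 N. Pads are 22 mm wide; open, the fingers measure 114 mm over their backs; the gripper's body (76 mm by 85 mm) begins 54 mm behind the grasp point. The pads swing forward as they close: fully open they stand 13 mm farther back than shut.
Start: joints at [1.226, 0.053, 1.613, -0, 1.476, -0.119], TCP at [0.14, 0.609, 0.231] pointing down, gripper open.
Joint ranges: [-3.01, 3.01], [-1.01, 2.22], [0.06, 2.58], [-1.02, 4.17], [0.09, 2.62], [-3.14, 3.14]. Speed limits (rad/s): [2.57, 2.57, 3.14, 3.14, 3.14, 3.14].

## Interface

Orientations are given as a rotation vector (axis times angle).
In Python, from station import ctrl gives the robot as it stands.
- The arm moves only by the tool jog_arm, never from a script. Its argument "steps" is a list of rows, each an object of numbers: "dx", "dy", "dz": the shift along the world's x, y, z in units of 60 mm (1.0 is 60 mm); "twist": the turn about the world's z in units of 10 degrees (1.0 is 10 degrees). A call has 1 to 5 rows; each row is the pose to reach, as a shift and turn from the pose measured when the call began; what a row does not reach only later rows make up. A row lasts 1/8 s, in which the tool goes at most 62.5 mm and 10.7 degrees, less where a joint would pass 70% of its speed; a pose out of reach is approached as far as the arm can. A call with a gripper value outside its range is refused whole. "gripper" is the closure in counts, from 0 (fully open) to 255 (shut), set as the call begins (left out, the last holds). The fingers move at their own pace and stop on an object; "newtons" is the grip in N (left out, the last holds). Time passes only in rows, so rows that repeat a pose let the fingers close. It gives the time, the measured TCP pose, the force and the opening at its end, in the units of the state.
- ctrl.get_obs(): the state, without advancing time (a new reading comes with each control period).
- ctrl.get_image(name): name is "scene" or "top"; returns a dict with "frame" (480x640x3 uint8, red, green, blue), "range_z" (480x640 float32, m along the optical axis (not along the pixel's ray), 0 where there is no reading), "fx", "fy", "cx", "cy" (pixels), "extrinsics" (4x4, takes a point from camera to world coordinates). Camera axes: x right, y down, z forward; pixel columns grow to the right and rows downward; lengths in m; the calibration is good to about 2 mm. A picture is of the moment at which its call begins.
- ctrl.finish_job(): hands the job in, once; it reports no verdict.
The state is a dict: "t": time; "q": joint angles; "dq": joint speeds; "effort": joint torques, N m; "tool_pos": TCP position; "tool_rot": TCP orientation; "contact_force": force on the tool from outside, world axes, zero at the start; "wrist_torque": the same for the moment, N m; "opening": finger opening in m.
Only numpy, scipy, OpenCV 4.12 (cv2) and the standard library are available. Lean on these libraries where they do the work, as an engineer would, in place of code of your own. Each camera call takes 0.05 s, during which the arm holds its last target.

## Task

The brown circuit board is repaired, so mark its job as ready: push the red status tag on the rim of that board's blue tray right over its hinge with a fingertip, until it lies flat over the tray and shows its green face. Swing it over gently, without pinching it and without lifting or shifting the tray, and leave the other tray with its tag and everything else as they are.

Things in the scene. Friction and masses are not known exactly. Their poses are not given: they have to be found in the camera images.
- job_tray: Light-blue open plastic tray, 230 long (its x) x 150 wide (its y) x 60 mm high, walls and floor 5 mm, 0.55 kg, loose on the bench; holds the brown circuit board. Origin: centre of its underside. Its -x end wall, the one nearer the robot, carries a black clip with the status tag's hinge, 12 mm above the rim.
- job_tag (a joint): Hinge of the flip-over status tag of the brown board's tray, rad. The tag is a flat paddle that turns about a level pin parallel to the tray's y axis. 0: it sticks out level from the rim towards the robot (tray -x), red face up, green face down. pi/2: upright over the rim. pi: it lies level over the tray, green face up. Starts between 0 and 0.35. Stiff enough to stay wherever it is left; about 1 N at its free edge moves it; stops at 0 and pi.
- job_tag_hinge (a point): Point on that tag's hinge pin, at mid width, 72 mm above the bench when the tray stands flat. The tag's black hinge cheeks stand 126 mm apart over all and reach 79 mm above the bench; the clip's rest plate reaches 23 mm either side of the pin, below the tag.
- job_tag_edge (a point): Middle of that tag's free edge, 80 mm from the pin. The tag is 98 mm wide and 7 mm thick over both faces (4 mm in the frame along its edge), centred on the pin; from 23 mm off the pin to its edge nothing lies under it while it sticks out, down to the bench.
- job_tag_red: The red face panel of that tag, 62 x 88 mm, the tag's upper face while it sticks out from the tray. Origin: in the tag's mid plane, 44 mm from the pin, at mid width; x runs from the free edge to the pin, y along the pin, z out of the red face.
- job_tag_green: The green face panel of that tag, 62 x 88 mm, the tag's lower face while it sticks out from the tray. Origin: in the tag's mid plane, 44 mm from the pin, at mid width; x runs from the free edge to the pin, y along the pin, z out of the red face.
- next_tray: Light-blue open plastic tray, 230 long (its x) x 150 wide (its y) x 60 mm high, walls and floor 5 mm, 0.55 kg, loose on the bench; holds the green circuit board. Origin: centre of its underside. Its -x end wall, the one nearer the robot, carries a black clip with the status tag's hinge, 12 mm above the rim.
- next_tag (a joint): Hinge of the flip-over status tag of the green board's tray, rad. The tag is a flat paddle that turns about a level pin parallel to the tray's y axis. 0: it sticks out level from the rim towards the robot (tray -x), red face up, green face down. pi/2: upright over the rim. pi: it lies level over the tray, green face up. Starts between 0 and 0.35. Stiff enough to stay wherever it is left; about 1 N at its free edge moves it; stops at 0 and pi.
- next_tag_hinge (a point): Point on that tag's hinge pin, at mid width, 72 mm above the bench when the tray stands flat. The tag's black hinge cheeks stand 126 mm apart over all and reach 79 mm above the bench; the clip's rest plate reaches 23 mm either side of the pin, below the tag.
- next_tag_edge (a point): Middle of that tag's free edge, 80 mm from the pin. The tag is 98 mm wide and 7 mm thick over both faces (4 mm in the frame along its edge), centred on the pin; from 23 mm off the pin to its edge nothing lies under it while it sticks out, down to the bench.
- next_tag_red: The red face panel of that tag, 62 x 88 mm, the tag's upper face while it sticks out from the tray. Origin: in the tag's mid plane, 44 mm from the pin, at mid width; x runs from the free edge to the pin, y along the pin, z out of the red face.
- next_tag_green: The green face panel of that tag, 62 x 88 mm, the tag's lower face while it sticks out from the tray. Origin: in the tag's mid plane, 44 mm from the pin, at mid width; x runs from the free edge to the pin, y along the pin, z out of the red face.
- brown_board: Repaired brown circuit board, 135 x 100 mm, up to 32 mm high with its components, loose in its blue tray. Origin: centre of its underside.
- green_board: Green circuit board still to be repaired, same size, loose in the other blue tray. Origin: centre of its underside.
- solder_tin: Round flat metal tin, 62 mm across, 29 mm high, between the trays; bystander. Origin: centre of its underside.
- alcohol_bottle: Upright bottle with a blue cap, 64 mm across, 160 mm high, outside one of the trays; bystander. Origin: centre of its underside.
- magnifier: Hand lens lying on the bench, 182 mm long along its x, lens 76 mm across, 18 mm high; outside one of the trays; bystander. Origin: on the bench under its middle.

How it is judged:
By the outcome, as a careful person would: the job done as asked, in the order asked, and still so for the second after the job is handed in, with the robot touching nothing.
It also fails if it takes over 48 s, if anything falls off the work surface, if the arm or the gripper's body presses on something with over 40 N, if the wrist force passes 120 N, or if a joint passes its speed limit or range.

## Working session

There is one attempt and no reset: what is moved stays moved. The work goes in short steps, Python scripts to look and compute and a tool call to move; the robot and the scene stay as the last step left them, time stands still between calls to the robot, and variables do not carry over. Pictures are saved under pics/ and viewed, and the job is handed in when it is done.

Besides the shell and the picture viewer there is one more tool, called after ">>>" as a command line: name --argument value ..., lists and objects as JSON in quotes. jog_arm: Moves the arm, as the interface text tells. Its arguments: {"type":"object","properties":{"steps":{"type":"array"},"gripper":{"type":"number"},"newtons":{"type":"number"}},"required":["steps"]}

```bash
mkdir -p pics; ls
cat > h.py <<'E'
from station import ctrl
import numpy as np, cv2
def pt(im,u,v):
    z=float(np.median(im["range_z"][v-1:v+2,u-1:u+2])); p=np.array([(u-im["cx"])/im["fx"]*z,(v-im["cy"])/im["fy"]*z,z,1]); return (im["extrinsics"]@p)[:3]
def cloud(im):
    z=im["range_z"]; v,u=np.indices(z.shape); p=np.stack([(u-im["cx"])/im["fx"]*z,(v-im["cy"])/im["fy"]*z,z,np.ones_like(z)],-1); return (p@im["extrinsics"].T)[...,:3]
E
python3 - <<'E'
from h import *
for n in("scene","top"):
    im=ctrl.get_image(n); cv2.imwrite(f"pics/{n}0.png",im["frame"][:,:,::-1]); np.savez(f"{n}0.npz",**im); print(n,im["extrinsics"].round(3).tolist(),im["fx"])
print(ctrl.get_obs())
E
```

```text
pics
scene [[-0.185, 0.53, -0.828, 1.354], [0.983, 0.117, -0.144, 0.108], [0.021, -0.84, -0.542, 0.573], [0.0, 0.0, 0.0, 1.0]] 444.1810711783799
top [[-0.004, -0.988, 0.155, 0.453], [-1.0, 0.001, -0.019, 0.009], [0.018, -0.155, -0.988, 1.161], [0.0, 0.0, 0.0, 1.0]] 440.9836981738007
{'t': 0.1, 'q': array([ 1.22600164e+00,  5.32746562e-02,  1.61414342e+00, -3.48030285e-05,
        1.47604033e+00, -1.18936597e-01]), 'dq': array([-0.0010771 , -0.00044193, -0.00321647, -0.00092089,  0.00084386,
        0.00038127]), 'effort': array([ 5.32454635e-05, -3.94903886e+01, -3.71364176e+01, -1.24622406e-04,
        3.95283263e-03, -5.74138539e-06]), 'tool_pos': array([0.13974069, 0.60859303, 0.23020394]), 'tool_rot': array([-3.53973608e-01, -3.12118840e+00,  2.86443568e-03]), 'contact_force': array([ 0.40165955,  0.52693935, -0.53870093]), 'wrist_torque': array([-0.03990238, -0.01278247, -0.00444389]), 'opening': 0.08538046938659638}
```

View pics/scene0.png

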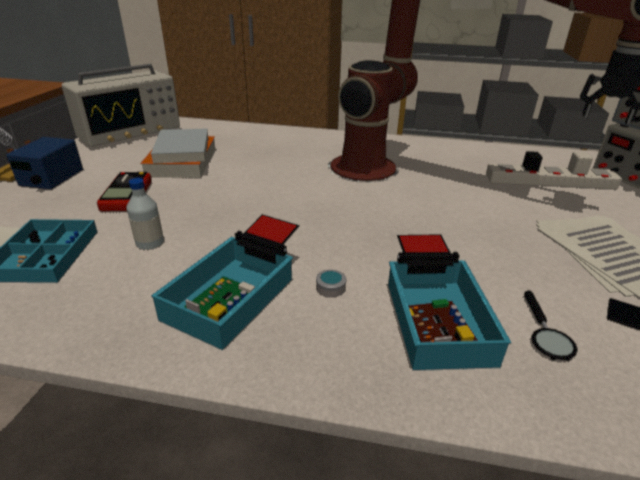

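View pics/top0.png

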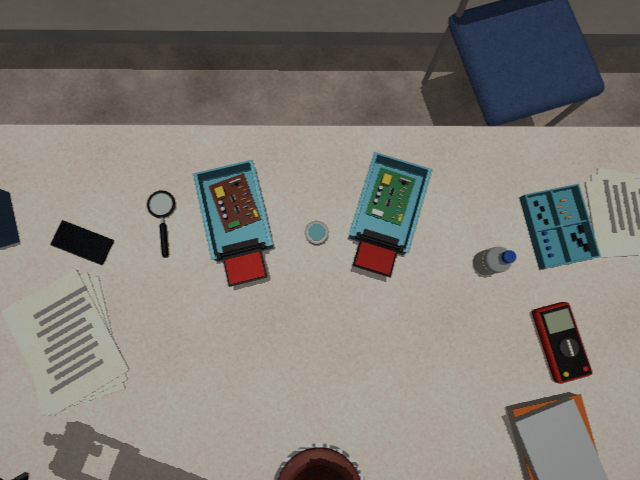

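The brown board's tray is left in the top view (board 235,200; red tag 245,268) and right in the scene view (tag 423,245). I'll measure the tag next.

Run:
```python
from h import *
from scipy import stats
for n,box in(("top",(240,290,210,280)),("scene",(228,265,390,460))):
    im=dict(np.load(f"{n}0.npz")); c=cloud(im); f=im["frame"].astype(int)
    r0,r1,c0,c1=box
    m=np.zeros(f.shape[:2],bool); m[r0:r1,c0:c1]=True
    red=m&(f[...,0]>90)&(f[...,1]<50)&(f[...,2]<60)
    red=cv2.erode(red.astype(np.uint8),np.ones((3,3)))>0
    p=c[red]; ce=p.mean(0); U,S,V=np.linalg.svd(p-ce); nrm=V[2]*np.sign(V[2][2])
    print(n,red.sum(),ce.round(4),"n",nrm.round(3),"tilt",np.arccos(nrm[2]).round(3),"yaw of -n_xy..",np.arctan2(nrm[1],nrm[0]).round(3), "res",(p-ce)@V[2].T.std() if 0 else ((p-ce)@V[2]).std())
    rr=cv2.minAreaRect(np.argwhere(red)[:,::-1].astype(np.float32)); b=cv2.boxPoints(rr); print(b.round(1).tolist())
    # rect in world xy
    rw=cv2.minAreaRect((p[:,:2]*1000).astype(np.float32)); print(rw)
im=dict(np.load("top0.npz"));c=cloud(im)
# rim points of brown tray
m=np.zeros(c.shape[:2],bool); m[150:270,185:280]=True
s=m&(c[...,2]>.052)&(c[...,2]<.068)
print(s.sum()); rw=cv2.minAreaRect((c[s][:,:2]*1000).astype(np.float32)); print("rim",rw,cv2.boxPoints(rw).round(0).tolist())
f=im["frame"].astype(int); 
s=m&(f.max(2)<40)&(c[...,2]>.066)&(c[...,2]<.085)
s[:235]=False
print(s.sum(),c[s].mean(0)); rw=cv2.minAreaRect((c[s][:,:2]*1000).astype(np.float32)); print("black",rw,cv2.boxPoints(rw).round(0).tolist())
for n,(r0,r1,c0,c1) in(("top",(150,295,180,280)),("scene",(220,375,380,515))):
    f=dict(np.load(f"{n}0.npz"))["frame"][r0:r1,c0:c1,::-1]; cv2.imwrite(f"pics/{n}0c.png",cv2.resize(f,None,fx=4,fy=4,interpolation=cv2.INTER_CUBIC))
```

```text
top 760 [0.5476 0.181  0.0816] n [0.96  0.248 0.13 ] tilt 1.44 yaw of -n_xy.. 0.253 res 0.0157246261730666
[[225.10000610351562, 260.6000061035156], [258.3999938964844, 252.6999969482422], [263.6000061035156, 274.5], [230.3000030517578, 282.3999938964844]]
((527.9307250976562, 112.26229095458984), (240.4351043701172, 86.5591049194336), 73.70894622802734)
scene 549 [0.5533 0.1808 0.078 ] n [-0.509 -0.053  0.859] tilt 0.538 yaw of -n_xy.. -3.037 res 0.008385646384393161
[[402.0, 236.0], [445.0, 236.0], [445.0, 250.0], [402.0, 250.0]]
((932.497802734375, 167.82522583007812), (89.38960266113281, 846.0208740234375), 88.01170349121094)
1043
rim ((697.36181640625, 217.9236602783203), (236.088623046875, 158.69688415527344), 13.962786674499512) [[564.0, 266.0], [602.0, 112.0], [831.0, 169.0], [793.0, 323.0]]
466 [0.5928882  0.19324824 0.07328625]
black ((585.2167358398438, 190.23257446289062), (60.5934944152832, 121.81123352050781), 7.584479331970215) [[547.0, 247.0], [563.0, 126.0], [623.0, 134.0], [607.0, 255.0]]
```

View pics/top0c.png

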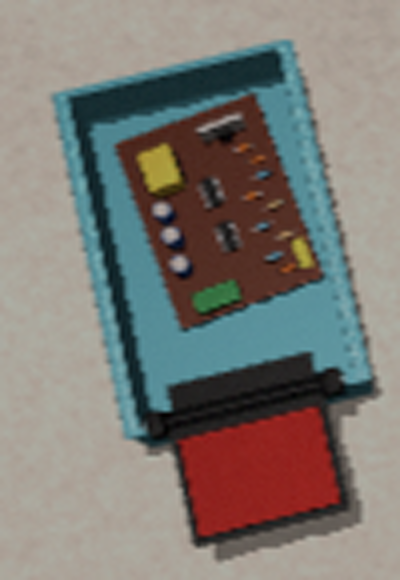

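View pics/scene0c.png

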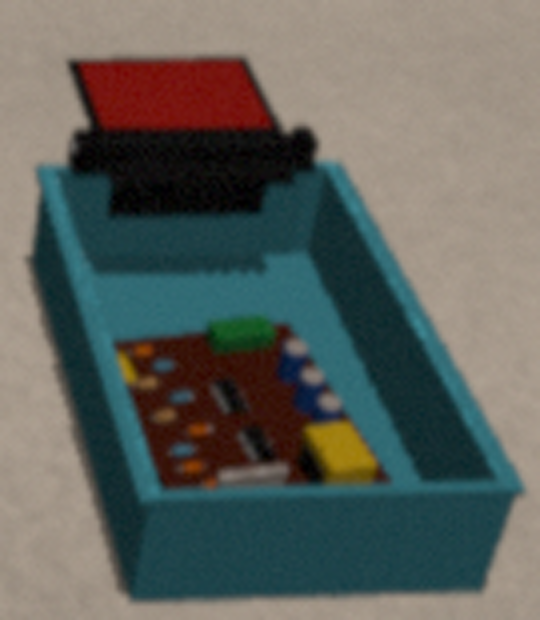

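Run:
```python
from h import *
for n,box in(("top",(240,290,210,280)),("scene",(228,265,390,460))):
    im=dict(np.load(f"{n}0.npz")); c=cloud(im); f=im["frame"].astype(int)
    r0,r1,c0,c1=box
    m=np.zeros(f.shape[:2],bool); m[r0:r1,c0:c1]=True
    red=m&(f[...,0]>90)&(f[...,1]<50)&(f[...,2]<60)&(im["range_z"]>0.2)
    red=cv2.erode(red.astype(np.uint8),np.ones((3,3)))>0
    p=c[red]; 
    for k in range(8):
        ce=np.median(p,0) if k==0 else p.mean(0); A=np.c_[p[:,:2]-ce[:2],np.ones(len(p))]
        s=np.linalg.lstsq(A,p[:,2],rcond=None)[0]; r=p[:,2]-A@s; ok=abs(r)<max(2.5*1.48*np.median(abs(r)),.003); p=p[ok]
    nrm=np.array([-s[0],-s[1],1]);nrm/=np.linalg.norm(nrm)
    print(n,len(p),ce.round(4),s.round(3),"tilt",np.arccos(nrm[2]).round(3),"uphill yaw",np.degrees(np.arctan2(s[1],s[0])).round(1),"sd",(r.std()))
    print(cv2.minAreaRect((p[:,:2]*1000).astype(np.float32)))
im=dict(np.load("top0.npz"))
E=im["extrinsics"]
def ray(im,u,v,z):
    E=im["extrinsics"];d=E[:3,:3]@[(u-im["cx"])/im["fx"],(v-im["cy"])/im["fy"],1];return E[:3,3]+d*(z-E[2,3])/d[2]
# crop px -> cheeks (z .079) rim corners (z .06)
for nm,u,v,z in(("cheekL",155,425,.077),("cheekR",332,380,.077),("rimNL",130,440,.06),("rimNR",375,392,.06),("rimFR",290,40,.06),("rimFL",55,95,.06)):
    print(nm,ray(im,180+(u+.5)/4-.5,150+(v+.5)/4-.5,z).round(4))
im=dict(np.load("scene0.npz"))
for nm,u,v,z in(("cheekR",82,145,.074),("cheekL",305,140,.074),("edgeR",70,60,.085),("edgeL",247,58,.085),("rimNR",38,165,.06),("rimNL",340,163,.06),("rimFL",522,490,.06),("rimFR",140,498,.06)):
    print("s",nm,ray(im,380+(u+.5)/4-.5,220+(v+.5)/4-.5,z).round(4))
```

```text
top 704 [0.5484 0.1819 0.0758] [-0.021 -0.006  0.076] tilt 0.022 uphill yaw -165.5 sd 0.001760644827696262
((548.224609375, 181.939697265625), (55.774105072021484, 83.09302520751953), 13.99118423461914)
scene 524 [0.5491 0.1812 0.0753] [-0.012 -0.007  0.075] tilt 0.013 uphill yaw -149.4 sd 0.0008826982494758943
((547.9010620117188, 180.7744598388672), (56.34486389160156, 80.49597930908203), 14.273554801940918)
cheekL [0.5766 0.2462 0.077 ]
cheekR [0.6043 0.1381 0.077 ]
rimNL [0.5691 0.2652 0.06  ]
rimNR [0.5991 0.113  0.06  ]
rimFR [0.8291 0.171  0.06  ]
rimFL [0.7919 0.3208 0.06  ]
s cheekR [0.6042 0.136  0.074 ]
s cheekL [0.5754 0.2463 0.074 ]
s edgeR [0.542 0.126 0.085]
s edgeL [0.5195 0.2179 0.085 ]
s rimNR [0.606  0.1156 0.06  ]
s rimNL [0.5713 0.2664 0.06  ]
s rimFL [0.7928 0.32   0.06  ]
s rimFR [0.8287 0.1693 0.06  ]
```

>>> jog_arm --steps '[{"dx":0.8,"dz":0.5},{"dx":1.7,"dz":1.0},{"dx":2.6,"dz":1.5},{"dx":3.5,"dz":2},{"dx":4.3,"dz":2}]' --gripper 255 --newtons 20

```text
validation failed for argument at $.st...
```

>>> jog_arm --steps '[{"dx":0.8,"dy":0.0,"dz":0.5,"twist":0.0},{"dx":1.7,"dy":0.0,"dz":1.0,"twist":0.0},{"dx":2.6,"dy":0.0,"dz":1.5,"twist":0.0},{"dx":3.5,"dy":0.0,"dz":2.0,"twist":0.0},{"dx":4.3,"dy":0.0,"dz":2.0,"twist":0.0}]' --gripper 255 --newtons 20

```text
t: 0.72
tool_pos: [0.4003, 0.609, 0.354]
tool_rot: [0.354, 3.119, 0.005]
contact_force: [0.3, 0.3, 0.6]
opening: 0.0
```

>>> jog_arm --steps '[{"dx":0.5,"dy":0.5,"dz":0.0,"twist":0.0},{"dx":1.0,"dy":1.0,"dz":0.0,"twist":0.0},{"dx":1.5,"dy":1.5,"dz":0.0,"twist":0.0},{"dx":2.0,"dy":2.0,"dz":0.0,"twist":0.0},{"dx":2.5,"dy":2.5,"dz":0.0,"twist":0.0}]'

```text
t: 1.35
tool_pos: [0.5509, 0.7595, 0.3532]
tool_rot: [0.355, 3.119, 0.004]
contact_force: [0.4, 0.7, 1.6]
opening: 0.0004
```

Run:
```python
from h import *
o=ctrl.get_obs();print({k:np.round(o[k],3) for k in("t","q","tool_pos","tool_rot","contact_force")})
for i in range(3): print(ctrl.get_obs()["contact_force"].round(2))
```

```text
{'t': np.float64(1.35), 'q': array([ 0.864,  0.884,  0.328, -0.   ,  1.926, -0.48 ]), 'tool_pos': array([0.551, 0.76 , 0.353]), 'tool_rot': array([0.355, 3.119, 0.004]), 'contact_force': array([0.432, 0.697, 1.648])}
[0.43 0.7  1.65]
[0.43 0.7  1.65]
[0.43 0.7  1.65]
```

>>> jog_arm --steps '[{"dx":0.4,"dy":0.4,"dz":0.0,"twist":0.0},{"dx":0.8,"dy":0.8,"dz":0.0,"twist":0.0},{"dx":1.2,"dy":1.2,"dz":0.0,"twist":0.0},{"dx":1.6,"dy":1.6,"dz":0.0,"twist":0.0},{"dx":1.6,"dy":1.6,"dz":0.0,"twist":0.0}]'

```text
t: 1.98
tool_pos: [0.5958, 0.7882, 0.327]
tool_rot: [0.352, 3.094, 0.069]
contact_force: [-0.1, -0.1, 0.0]
opening: -0.0
```

Run:
```python
from h import *
o=ctrl.get_obs();print({k:np.round(o[k],3) for k in("t","q","tool_pos","tool_rot","contact_force")})
print(cv2.Rodrigues(o["tool_rot"])[0].round(3))
```

```text
{'t': np.float64(1.975), 'q': array([ 0.848,  1.084,  0.055,  0.003,  1.951, -0.496]), 'tool_pos': array([0.596, 0.788, 0.327]), 'tool_rot': array([0.352, 3.094, 0.069]), 'contact_force': array([-0.099, -0.133,  0.005])}
[[-0.974  0.224  0.032]
 [ 0.225  0.974  0.041]
 [-0.022  0.047 -0.999]]
```

Over-reaching only tilted the tool by 3° and put the elbow at the end of its range, so I'm backing off. I'll use a vertical fingertip against the tag's free edge instead.

>>> jog_arm --steps '[{"dx":-0.4,"dy":-0.8,"dz":0.0,"twist":0.5},{"dx":-0.8,"dy":-1.7,"dz":0.0,"twist":1.2},{"dx":-1.2,"dy":-2.6,"dz":0.0,"twist":2.0},{"dx":-1.6,"dy":-3.5,"dz":-0.2,"twist":2.7},{"dx":-2.0,"dy":-4.3,"dz":-0.4,"twist":2.7}]'

```text
t: 2.6
tool_pos: [0.4869, 0.5516, 0.3152]
tool_rot: [-0.382, 3.09, 0.088]
contact_force: [0.4, 0.6, 0.6]
opening: -0.0002
```

>>> jog_arm --steps '[{"dx":-0.1,"dy":-0.9,"dz":-0.2,"twist":0.0},{"dx":-0.2,"dy":-1.8,"dz":-0.4,"twist":0.0},{"dx":-0.3,"dy":-2.7,"dz":-0.6,"twist":0.0},{"dx":-0.4,"dy":-3.6,"dz":-0.8,"twist":0.0},{"dx":-0.5,"dy":-4.4,"dz":-1.0,"twist":0.0}]'

```text
t: 3.22
tool_pos: [0.459, 0.2871, 0.2613]
tool_rot: [-0.381, 3.079, 0.092]
contact_force: [-0.6, -0.4, 0.1]
opening: 0.0
```

Run:
```python
from h import *
o=ctrl.get_obs();print({k:np.round(o[k],3) for k in("t","q","tool_pos","tool_rot","contact_force")})
print(cv2.Rodrigues(o["tool_rot"])[0].round(3))
```

```text
{'t': np.float64(3.225), 'q': array([ 0.397, -0.205,  1.808,  0.047,  1.486, -1.423]), 'tool_pos': array([0.459, 0.287, 0.261]), 'tool_rot': array([-0.381,  3.079,  0.092]), 'contact_force': array([-0.554, -0.418,  0.074])}
[[-0.969 -0.244  0.03 ]
 [-0.242  0.968  0.063]
 [-0.044  0.054 -0.998]]
```

>>> jog_arm --steps '[{"dx":-0.1,"dy":-0.9,"dz":-0.3,"twist":0.0},{"dx":-0.1,"dy":-1.7,"dz":-0.8,"twist":0.0},{"dx":-0.1,"dy":-2.1,"dz":-1.6,"twist":0.0},{"dx":-0.1,"dy":-2.1,"dz":-2.5,"twist":0.0},{"dx":-0.1,"dy":-2.1,"dz":-3.3,"twist":0.0}]'

```text
t: 3.85
tool_pos: [0.4576, 0.1614, 0.0675]
tool_rot: [-0.379, 3.068, 0.092]
contact_force: [-0.3, -0.8, 0.5]
opening: 0.0002
```

Run:
```python
from h import *
def o():
    o=ctrl.get_obs();print({k:np.round(o[k],4) for k in("t","tool_pos","tool_rot","contact_force")})
o()
for n,(r0,r1,c0,c1) in(("scene",(200,320,370,490)),("top",(230,320,190,310))):
    im=ctrl.get_image(n); cv2.imwrite(f"pics/{n}1.png",cv2.resize(im["frame"][r0:r1,c0:c1,::-1],None,fx=5,fy=5,interpolation=cv2.INTER_CUBIC))
    o()
```

```text
{'t': np.float64(3.85), 'tool_pos': array([0.4576, 0.1614, 0.0675]), 'tool_rot': array([-0.3786,  3.068 ,  0.092 ]), 'contact_force': array([-0.257 , -0.8372,  0.4852])}
{'t': np.float64(3.9), 'tool_pos': array([0.4523, 0.1606, 0.0603]), 'tool_rot': array([-0.3801,  3.0805,  0.0914]), 'contact_force': array([-4.461 , -0.9   , -2.8882])}
{'t': np.float64(3.95), 'tool_pos': array([0.4523, 0.1608, 0.0624]), 'tool_rot': array([-0.3807,  3.0818,  0.0916]), 'contact_force': array([-0.804 , -0.4781, -0.5868])}
```

View pics/scene1.png

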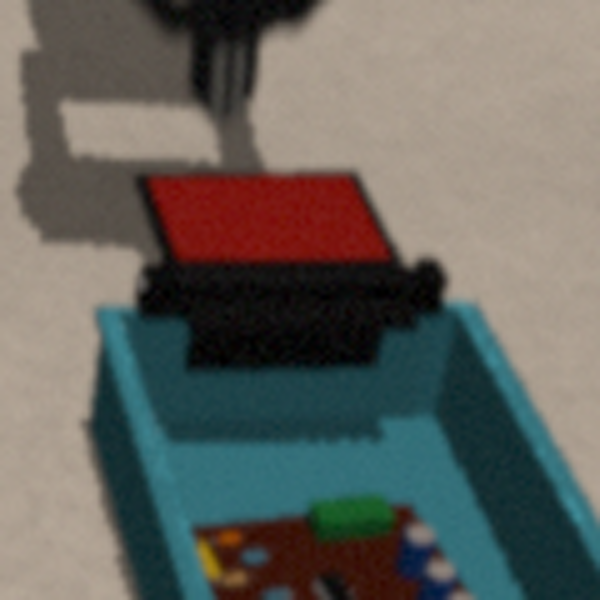

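View pics/top1.png

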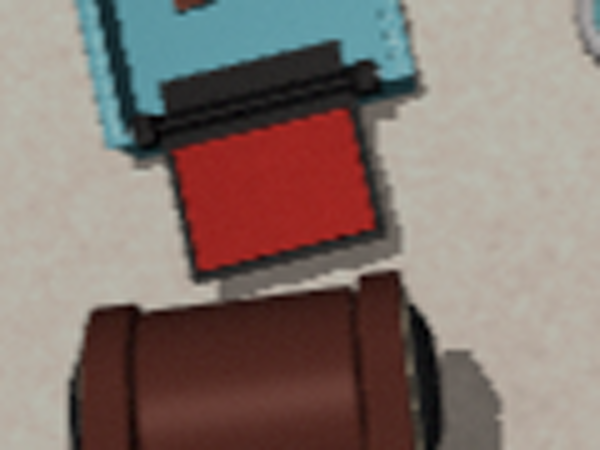

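>>> jog_arm --steps '[{"dx":0.2,"dy":0.04,"dz":-0.05,"twist":0.0},{"dx":0.4,"dy":0.09,"dz":-0.1,"twist":0.0},{"dx":0.6,"dy":0.13,"dz":-0.1,"twist":0.0},{"dx":0.62,"dy":0.13,"dz":-0.1,"twist":0.0},{"dx":0.62,"dy":0.13,"dz":-0.1,"twist":0.0}]'

```text
t: 4.58
tool_pos: [0.4897, 0.1688, 0.0568]
tool_rot: [-0.381, 3.082, 0.092]
contact_force: [-0.8, -0.7, -0.8]
opening: 0.0
```

>>> jog_arm --steps '[{"dx":0.05,"dy":0.01,"dz":0.0,"twist":0.0},{"dx":0.05,"dy":0.01,"dz":0.0,"twist":0.0}]'

```text
t: 4.82
tool_pos: [0.4926, 0.1693, 0.0568]
tool_rot: [-0.381, 3.082, 0.092]
contact_force: [0.7, 0.1, -0.0]
opening: -0.0004
```

>>> jog_arm --steps '[{"dx":0.03,"dy":0.01,"dz":0.0,"twist":0.0},{"dx":0.03,"dy":0.01,"dz":0.0,"twist":0.0}]'

```text
t: 5.08
tool_pos: [0.4945, 0.1699, 0.0568]
tool_rot: [-0.381, 3.082, 0.092]
contact_force: [-0.8, 0.6, -0.1]
opening: 0.0002
```

>>> jog_arm --steps '[{"dx":0.05,"dy":0.012,"dz":0.0,"twist":0.0},{"dx":0.05,"dy":0.012,"dz":0.0,"twist":0.0}]'

```text
t: 5.32
tool_pos: [0.4977, 0.1707, 0.0568]
tool_rot: [-0.381, 3.081, 0.092]
contact_force: [0.2, 0.4, -1.1]
opening: -0.0002
```

>>> jog_arm --steps '[{"dx":0.03,"dy":0.007,"dz":0.0,"twist":0.0},{"dx":0.03,"dy":0.007,"dz":0.0,"twist":0.0}]'

```text
t: 5.58
tool_pos: [0.4997, 0.1711, 0.0569]
tool_rot: [-0.381, 3.081, 0.092]
contact_force: [-0.2, -0.0, -0.4]
opening: -0.0001
```

>>> jog_arm --steps '[{"dx":0.02,"dy":0.005,"dz":0.0,"twist":0.0},{"dx":0.02,"dy":0.005,"dz":0.0,"twist":0.0}]'

```text
t: 5.82
tool_pos: [0.501, 0.1715, 0.0569]
tool_rot: [-0.381, 3.081, 0.092]
contact_force: [-0.2, 1.2, 0.6]
opening: 0.0003
```

Run:
```python
from h import *
im=ctrl.get_image("scene"); cv2.imwrite(f"pics/scene2.png",cv2.resize(im["frame"][200:280,380:480,::-1],None,fx=7,fy=7,interpolation=cv2.INTER_CUBIC))
print(ctrl.get_obs()["contact_force"])
```

```text
[-0.29704482 -1.11911795 -0.79565338]
```

View pics/scene2.png

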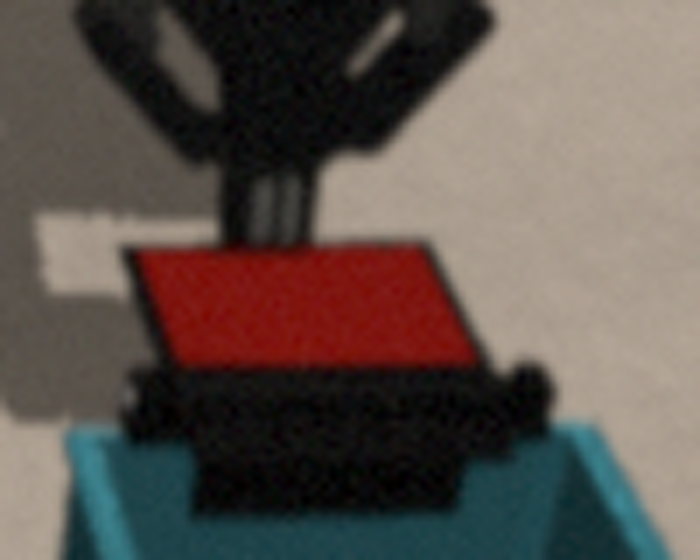

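>>> jog_arm --steps '[{"dx":0.015,"dy":0.003,"dz":0.0,"twist":0.0},{"dx":0.015,"dy":0.003,"dz":0.0,"twist":0.0}]'

```text
t: 6.12
tool_pos: [0.5013, 0.1715, 0.0566]
tool_rot: [-0.381, 3.083, 0.092]
contact_force: [-1.9, -0.6, 0.2]
opening: 0.0003
```

>>> jog_arm --steps '[{"dx":0.015,"dy":0.003,"dz":0.0,"twist":0.0},{"dx":0.015,"dy":0.003,"dz":0.0,"twist":0.0}]'

```text
t: 6.38
tool_pos: [0.5014, 0.1716, 0.056]
tool_rot: [-0.382, 3.085, 0.091]
contact_force: [-4.3, -0.8, 0.4]
opening: -0.0
```

>>> jog_arm --steps '[{"dx":0.015,"dy":0.003,"dz":0.0,"twist":0.0},{"dx":0.015,"dy":0.003,"dz":0.0,"twist":0.0}]'

```text
t: 6.62
tool_pos: [0.5016, 0.1716, 0.0555]
tool_rot: [-0.382, 3.087, 0.091]
contact_force: [-4.8, 0.1, -0.3]
opening: 0.0
```

>>> jog_arm --steps '[{"dx":0.03,"dy":0.007,"dz":0.04,"twist":0.0},{"dx":0.03,"dy":0.007,"dz":0.08,"twist":0.0},{"dx":0.035,"dy":0.008,"dz":0.12,"twist":0.0}]'

```text
t: 7.0
tool_pos: [0.5037, 0.1722, 0.0629]
tool_rot: [-0.382, 3.087, 0.091]
contact_force: [-3.6, -0.7, -1.2]
opening: -0.0002
```

```bash
cat >> h.py <<'E'
def tag(name="scene",pic=None,box=(215,300,370,480)):
    im=ctrl.get_image(name); c=cloud(im); f=im["frame"].astype(int); r0,r1,c0,c1=box
    m=np.zeros(f.shape[:2],bool); m[r0:r1,c0:c1]=True
    red=m&(f[...,0]>90)&(f[...,1]<50)&(f[...,2]<60)&(im["range_z"]>.2); red=cv2.erode(red.astype(np.uint8),np.ones((3,3)))>0
    p=c[red]
    if len(p)>20:
        ed=np.array([.970,.242]); s=(p[:,:2]-[.591,.192])@ed; ok=(s>-.1)&(s<.1)&(p[:,2]>.03)&(p[:,2]<.2); s=s[ok];z=p[ok,2]-.072
        print("tag angle est",np.median(np.arctan2(z,-s)).round(3),len(s),"slope",np.polyfit(s,z,1)[0].round(3))
    if pic: cv2.imwrite(pic,cv2.resize(im["frame"][r0:r1,c0:c1,::-1],None,fx=6,fy=6,interpolation=cv2.INTER_CUBIC))
    o=ctrl.get_obs();print({k:np.round(o[k],4).tolist() for k in("t","tool_pos","tool_rot","contact_force")})
    return im
E
python3 -c "
from h import *
tag(pic='pics/s3.png')"
```

```text
tag angle est 0.157 599 slope -0.085
{'t': 7.05, 'tool_pos': [0.504, 0.1722, 0.0633], 'tool_rot': [-0.3818, 3.086, 0.0912], 'contact_force': [-4.5787, -1.2546, -0.0488]}
```

View pics/s3.png

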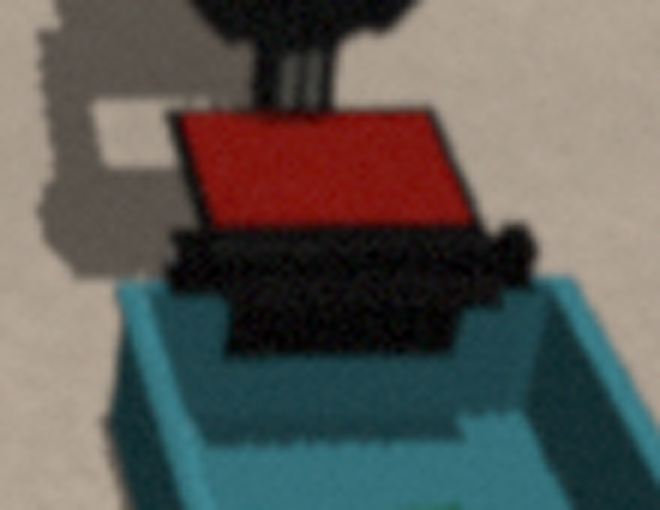

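The tag is following the fingertip, at about 0.085 rad now. I'll carry on with less inward push.

>>> jog_arm --steps '[{"dx":0.015,"dy":0.003,"dz":0.05,"twist":0.0},{"dx":0.015,"dy":0.003,"dz":0.1,"twist":0.0},{"dx":0.02,"dy":0.005,"dz":0.15,"twist":0.0}]'

```text
t: 7.42
tool_pos: [0.5058, 0.1726, 0.073]
tool_rot: [-0.382, 3.084, 0.091]
contact_force: [-1.3, -0.9, -0.3]
opening: 0.0001
```

```bash
python3 -c "
from h import *
tag()"
```

```text
tag angle est 0.292 682 slope -0.216
{'t': 7.475, 'tool_pos': [0.506, 0.1726, 0.0735], 'tool_rot': [-0.3816, 3.0841, 0.0914], 'contact_force': [-3.7748, -0.6986, 0.2077]}
```

>>> jog_arm --steps '[{"dx":0.03,"dy":0.007,"dz":0.06,"twist":0.0},{"dx":0.05,"dy":0.012,"dz":0.12,"twist":0.0},{"dx":0.07,"dy":0.017,"dz":0.18,"twist":0.0},{"dx":0.09,"dy":0.022,"dz":0.23,"twist":0.0}]'

```text
t: 7.98
tool_pos: [0.5114, 0.1739, 0.0876]
tool_rot: [-0.382, 3.085, 0.091]
contact_force: [-5.9, -1.7, 0.6]
opening: -0.0003
```

```bash
python3 -c "
from h import *
im=tag(pic='pics/s4.png')
np.savez('scene4.npz',**im)
a=np.load('scene0.npz')['frame'];b=im['frame']
# tray far part shift by phase correlation
g=lambda f:cv2.cvtColor(f[270:370,385:510],cv2.COLOR_RGB2GRAY).astype(np.float32)
print(cv2.phaseCorrelate(g(a),g(b),cv2.createHanningWindow((125,100),cv2.CV_32F)))
g=lambda f:cv2.cvtColor(f[285:365,520:585],cv2.COLOR_RGB2GRAY).astype(np.float32)
print(cv2.phaseCorrelate(g(a),g(b)))
"
```

```text
tag angle est 0.501 840 slope -0.43
{'t': 8.025, 'tool_pos': [0.5118, 0.174, 0.0881], 'tool_rot': [-0.3817, 3.0837, 0.0914], 'contact_force': [-4.9044, -0.7999, 2.0791]}
((0.9188899705598885, 1.4113243289266961), 0.9864501947021485)
((0.008140772635464089, 0.1018044549544328), 0.9555563627017869)
```

View pics/s4.png

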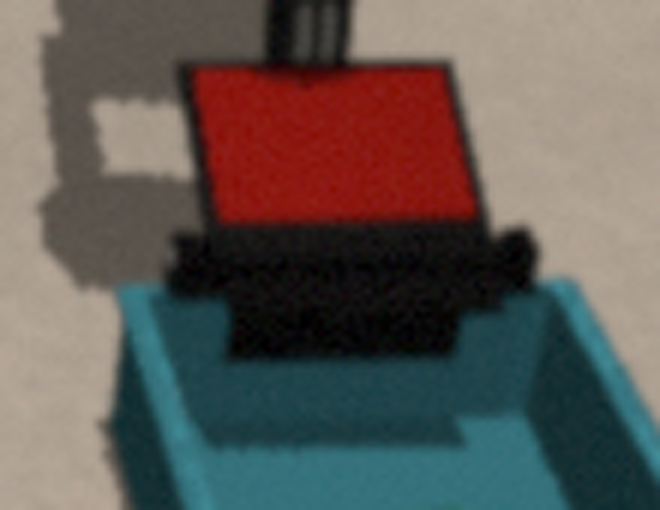

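>>> jog_arm --steps '[{"dx":0.04,"dy":0.01,"dz":0.1,"twist":0.0},{"dx":0.09,"dy":0.022,"dz":0.19,"twist":0.0},{"dx":0.145,"dy":0.036,"dz":0.27,"twist":0.0},{"dx":0.205,"dy":0.051,"dz":0.35,"twist":0.0}]'

```text
t: 8.52
tool_pos: [0.5248, 0.1773, 0.1099]
tool_rot: [-0.382, 3.082, 0.091]
contact_force: [-1.8, -0.6, 0.9]
opening: -0.0002
```

```bash
cat >> h.py <<'E'
def shift(im):
    a=np.load('scene0.npz')['frame'];b=im['frame']
    g=lambda f:cv2.cvtColor(f[270:370,385:510],cv2.COLOR_RGB2GRAY).astype(np.float32)
    print("tray px shift",cv2.phaseCorrelate(g(a),g(b),cv2.createHanningWindow((125,100),cv2.CV_32F)))
E
python3 -c "
from h import *
shift(tag(pic='pics/s5.png'))
"
```

```text
tag angle est 0.856 1053 slope -0.902
{'t': 8.575, 'tool_pos': [0.5256, 0.1774, 0.1107], 'tool_rot': [-0.3813, 3.0808, 0.0917], 'contact_force': [-2.4544, 0.2051, 2.1224]}
tray px shift ((1.1255695416669482, 1.6180491115684603), 1.0017104551696778)
```

View pics/s5.png

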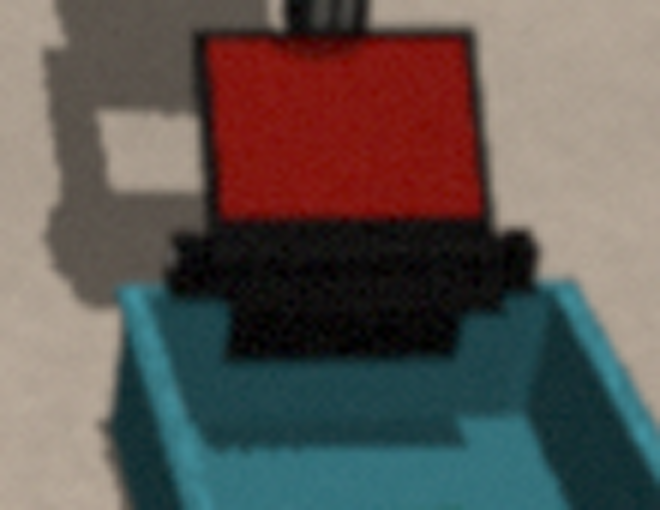

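>>> jog_arm --steps '[{"dx":0.115,"dy":0.028,"dz":0.12,"twist":0.0},{"dx":0.23,"dy":0.056,"dz":0.21,"twist":0.0},{"dx":0.36,"dy":0.09,"dz":0.29,"twist":0.0},{"dx":0.48,"dy":0.12,"dz":0.34,"twist":0.0},{"dx":0.6,"dy":0.15,"dz":0.38,"twist":0.0}]'

```text
t: 9.2
tool_pos: [0.5623, 0.1865, 0.1337]
tool_rot: [-0.381, 3.081, 0.092]
contact_force: [-0.9, -0.6, 0.4]
opening: 0.0
```

```bash
python3 -c "
from h import *
shift(tag(pic='pics/s6.png',box=(190,290,370,480)))
"
```

```text
tag angle est 1.467 894 slope -3.511
{'t': 9.25, 'tool_pos': [0.5632, 0.1867, 0.1341], 'tool_rot': [-0.381, 3.0791, 0.0918], 'contact_force': [-1.0541, -0.1553, -0.0279]}
tray px shift ((1.0409081628295311, 1.4552698101273904), 0.9790017700195313)
```

View pics/s6.png

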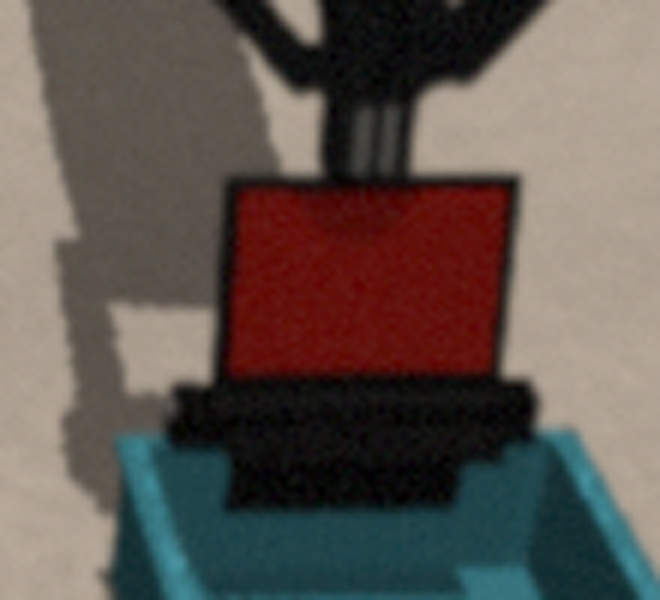

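>>> jog_arm --steps '[{"dx":0.16,"dy":0.04,"dz":0.03,"twist":0.0},{"dx":0.32,"dy":0.08,"dz":0.03,"twist":0.0},{"dx":0.48,"dy":0.12,"dz":0.03,"twist":0.0},{"dx":0.64,"dy":0.16,"dz":0.0,"twist":0.0},{"dx":0.8,"dy":0.2,"dz":-0.03,"twist":0.0}]'

```text
t: 9.88
tool_pos: [0.6117, 0.1988, 0.1319]
tool_rot: [-0.381, 3.08, 0.092]
contact_force: [-1.3, -0.1, -0.2]
opening: 0.0
```

```bash
python3 -c "
from h import *
shift(tag(pic='pics/s7.png',box=(190,290,370,480)))
"
```

```text
{'t': 9.925, 'tool_pos': [0.6125, 0.199, 0.1318], 'tool_rot': [-0.3806, 3.0786, 0.092], 'contact_force': [-0.872, -0.5552, 0.6242]}
tray px shift ((1.0581944100584622, 1.5748801511571955), 1.0204364695739747)
```

View pics/s7.png

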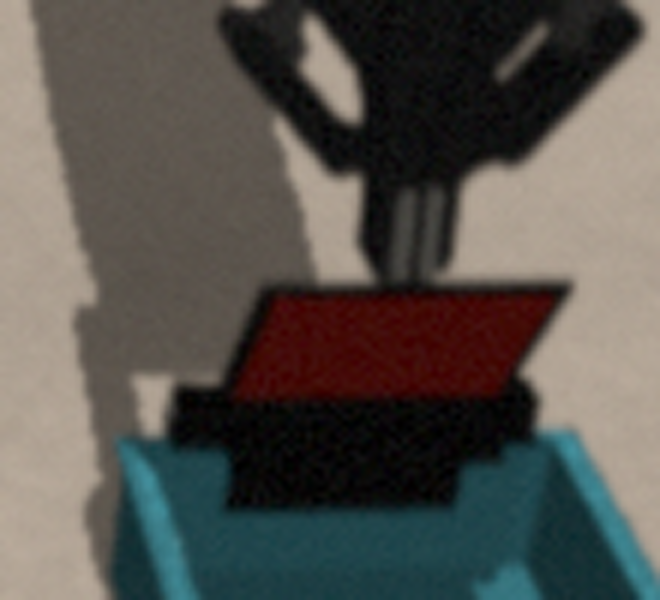

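>>> jog_arm --steps '[{"dx":0.13,"dy":0.03,"dz":-0.12,"twist":0.0},{"dx":0.275,"dy":0.07,"dz":-0.27,"twist":0.0},{"dx":0.405,"dy":0.1,"dz":-0.43,"twist":0.0},{"dx":0.47,"dy":0.117,"dz":-0.63,"twist":0.0},{"dx":0.5,"dy":0.125,"dz":-0.77,"twist":0.0}]'

```text
t: 10.55
tool_pos: [0.6423, 0.2064, 0.0842]
tool_rot: [-0.381, 3.08, 0.092]
contact_force: [-0.0, -0.3, 0.4]
opening: -0.0001
```

```bash
python3 -c "
from h import *
shift(tag(pic='pics/s8.png',box=(190,290,370,480)))
"
```

```text
{'t': 10.6, 'tool_pos': [0.6417, 0.2062, 0.083], 'tool_rot': [-0.3807, 3.0815, 0.0917], 'contact_force': [-0.5941, 0.1016, -1.0761]}
tray px shift ((0.9890975336801233, 1.5516125061990138), 0.9444462579345703)
```

View pics/s8.png

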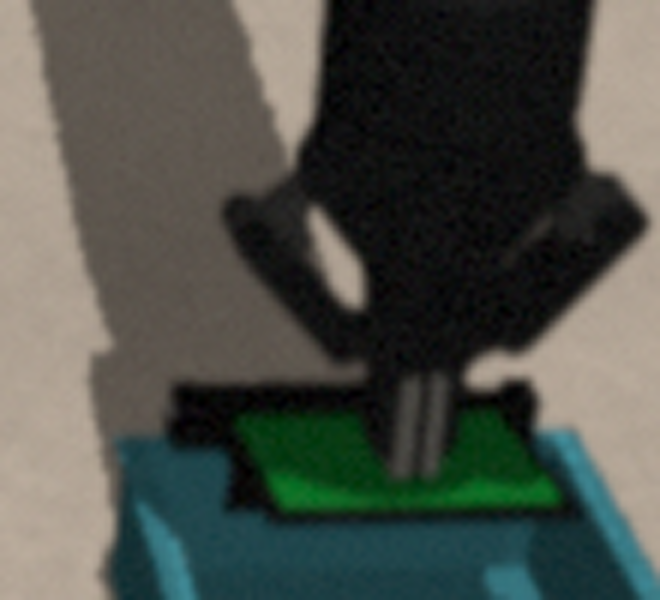

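>>> jog_arm --steps '[{"dx":0.05,"dy":0.012,"dz":-0.06,"twist":0.0},{"dx":0.05,"dy":0.012,"dz":-0.1,"twist":0.0},{"dx":0.05,"dy":0.012,"dz":-0.1,"twist":0.0}]'

```text
t: 10.98
tool_pos: [0.6446, 0.2069, 0.077]
tool_rot: [-0.381, 3.082, 0.092]
contact_force: [0.3, 0.6, -1.2]
opening: 0.0
```

>>> jog_arm --steps '[{"dx":0.0,"dy":0.0,"dz":-0.03,"twist":0.0},{"dx":0.0,"dy":0.0,"dz":-0.03,"twist":0.0}]'

```text
t: 11.22
tool_pos: [0.6449, 0.207, 0.076]
tool_rot: [-0.381, 3.081, 0.092]
contact_force: [-1.0, -0.5, 3.4]
opening: 0.0003
```

>>> jog_arm --steps '[{"dx":0.0,"dy":0.0,"dz":-0.02,"twist":0.0},{"dx":0.0,"dy":0.0,"dz":-0.03,"twist":0.0}]'

```text
t: 11.48
tool_pos: [0.645, 0.207, 0.0756]
tool_rot: [-0.381, 3.081, 0.092]
contact_force: [-4.8, -1.8, 10.1]
opening: -0.0002
```

It's at the stop, so I'll lift straight off and retreat.

>>> jog_arm --steps '[{"dx":0.0,"dy":0.0,"dz":0.1,"twist":0.0},{"dx":0.0,"dy":0.0,"dz":0.7,"twist":0.0},{"dx":0.0,"dy":0.0,"dz":1.5,"twist":0.0},{"dx":0.0,"dy":0.0,"dz":2.3,"twist":0.0},{"dx":0.0,"dy":0.0,"dz":3.0,"twist":0.0}]'

```text
t: 12.1
tool_pos: [0.6451, 0.207, 0.2577]
tool_rot: [-0.381, 3.079, 0.092]
contact_force: [0.0, 0.5, -1.0]
opening: -0.0
```

>>> jog_arm --steps '[{"dx":-0.8,"dy":0.5,"dz":0.0,"twist":0.0},{"dx":-1.5,"dy":1.2,"dz":0.0,"twist":0.0},{"dx":-2.2,"dy":1.9,"dz":0.0,"twist":0.0},{"dx":-2.9,"dy":2.6,"dz":0.0,"twist":0.0},{"dx":-3.5,"dy":3.3,"dz":0.0,"twist":0.0}]'

```text
t: 12.72
tool_pos: [0.4335, 0.4061, 0.2576]
tool_rot: [-0.381, 3.079, 0.092]
contact_force: [-0.2, 1.3, -0.0]
opening: -0.0
```

>>> jog_arm --steps '[{"dx":-0.6,"dy":0.7,"dz":0.0,"twist":0.0},{"dx":-1.2,"dy":1.4,"dz":0.0,"twist":0.0},{"dx":-1.2,"dy":1.4,"dz":0.0,"twist":0.0}]'

```text
t: 13.1
tool_pos: [0.3587, 0.4923, 0.2574]
tool_rot: [-0.389, 3.079, 0.093]
contact_force: [0.0, -0.3, -0.1]
opening: 0.0
```

Run:
```python
from h import *
for n in("scene","top"):
    im=ctrl.get_image(n); cv2.imwrite(f"pics/{n}9.png",im["frame"][:,:,::-1]); np.savez(f"{n}9.npz",**im)
    if n=="scene":shift(im)
    c=cloud(im);f=im["frame"].astype(int)
    m=np.zeros(f.shape[:2],bool)
    if n=="top": m[215:262,205:275]=True
    else: m[240:285,385:470]=True
    s=m&(f[...,1]>60)&(f[...,0]<50)&(f[...,2]<50); s=cv2.erode(s.astype(np.uint8),np.ones((3,3)))>0
    p=c[s]; ce=p.mean(0); q=np.linalg.lstsq(np.c_[p[:,:2]-ce[:2],np.ones(len(p))],p[:,2],rcond=None)[0]; print(n,len(p),ce.round(4),"slope along e",(q[0]*.97+q[1]*.242).round(3),"z",p[:,2].min(),p[:,2].max())
a=np.load("top0.npz");b=np.load("top9.npz")
for nm,(r0,r1,c0,c1) in{"tray_far":(150,230,185,280),"next":(145,285,340,440),"tin":(215,250,300,335),"bottle":(240,285,470,525),"magn":(180,265,140,182)}.items():
    g=lambda x:cv2.cvtColor(x["frame"][r0:r1,c0:c1],cv2.COLOR_RGB2GRAY).astype(np.float32)
    print(nm,np.round(cv2.phaseCorrelate(g(a),g(b),cv2.createHanningWindow((c1-c0,r1-r0),cv2.CV_32F))[0],2))
print(ctrl.get_obs()["t"],ctrl.get_obs()["tool_pos"])
f=b["frame"][150:295,180:280,::-1];cv2.imwrite("pics/top9c.png",cv2.resize(f,None,fx=4,fy=4,interpolation=cv2.INTER_CUBIC))
```

```text
tray px shift ((1.0006973651187536, 1.496657503713685), 0.9358219110107422)
scene 775 [0.6392 0.2027 0.0759] slope along e 0.562 z 0.07209481320564082 0.573247784960049<stdin>:10: RuntimeWarning: Mean of empty slice.
  ret = um.true_divide(
Traceback (most recent call last):
ValueError: zero-size array to reduction operation minimum which has no identity
```

View pics/scene9.png

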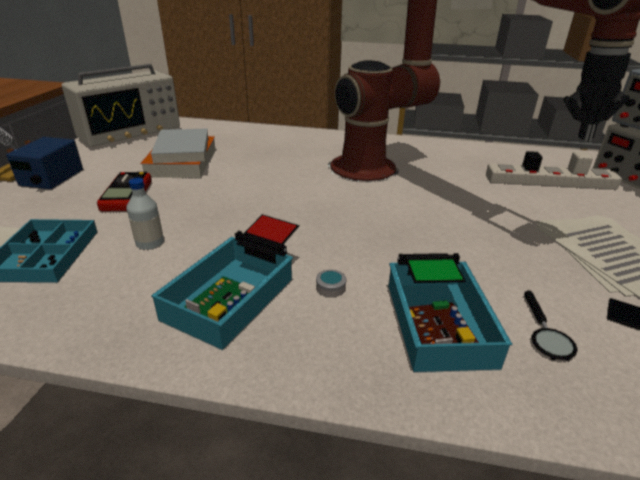

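Run:
```python
from h import *
def ransac(p):
    ok=(p[:,2]>.06)&(p[:,2]<.095);p=p[ok];ce=p.mean(0);A=np.c_[p[:,:2]-ce[:2],np.ones(len(p))];q=np.linalg.lstsq(A,p[:,2],rcond=None)[0];return len(p),ce.round(4),(q[0]*.97+q[1]*.242).round(3)
im=dict(np.load("scene9.npz"));c=cloud(im);f=im["frame"].astype(int)
m=np.zeros(f.shape[:2],bool);m[240:285,385:470]=True
s=m&(f[...,1]>60)&(f[...,0]<50)&(f[...,2]<70);s=cv2.erode(s.astype(np.uint8),np.ones((3,3)))>0
print(ransac(c[s]))
def sh(n,boxes):
    a=np.load(n+"0.npz");b=np.load(n+"9.npz")
    for nm,(r0,r1,c0,c1) in boxes.items():
        g=lambda x:cv2.cvtColor(x["frame"][r0:r1,c0:c1],cv2.COLOR_RGB2GRAY).astype(np.float32)
        print(n,nm,np.round(cv2.phaseCorrelate(g(a),g(b),cv2.createHanningWindow((c1-c0,r1-r0),cv2.CV_32F))[0],2))
sh("scene",{"next":(210,345,150,300),"tin":(262,302,310,352),"bottle":(175,255,120,170),"magn":(285,365,515,585)})
sh("top",{"next":(145,285,340,440),"tray_far":(150,225,185,280)})
b=np.load("top9.npz");cv2.imwrite("pics/top9c.png",cv2.resize(b["frame"][150:295,180:280,::-1],None,fx=4,fy=4,interpolation=cv2.INTER_CUBIC))
# scene far rim corners shift in mm
def ray(im,u,v,z):
    E=im["extrinsics"];d=E[:3,:3]@[(u-im["cx"])/im["fx"],(v-im["cy"])/im["fy"],1];return E[:3,3]+d*(z-E[2,3])/d[2]
print((ray(im,451,321.5,.04)-ray(im,450,320,.04)).round(4))
```

```text
(773, array([0.6374, 0.2029, 0.0746]), np.float64(0.005))
scene next [-0.06  0.51]
scene tin [0.6  0.03]
scene bottle [0.06 0.02]
scene magn [-0.08 -0.09]
top next [0.01 0.01]
top tray_far [-0.34 -0.87]
[0.0036 0.0015 0.    ]
```

View pics/top9c.png

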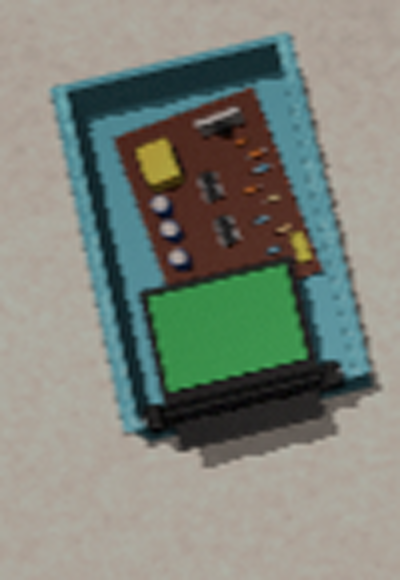

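```bash
python3 -c "
from h import *
print(ctrl.finish_job())"
```

```text
the job is handed in; nothing more can be done
None
```

The brown board's tag is flipped over its hinge: it lies flat over the tray with its green face up. However, the tray slid about 3 mm in the process. I handed the job in at about 13 s, with the arm well clear.

**How it went:** The tool could only stay vertical. I pressed the shut fingertips against the tag's free edge, lifted it by friction, swung it past upright and pressed it down to its stop. It was never pinched. The highest contact force I read was about 11 N.

**Final checks:**
- **Tag:** The green face is level to within 0.005 rad, at 75 mm height, and stayed put after I let go.
- **Other tray and bystanders:** In the top view the other tray and its tag had not moved. In the scene view the bottle and magnifier had not moved either. That view showed offsets of about 0.5 px for the other tray and 0.6 px for the tin. I put these down to the arm's changed shadow, because the arm never went near either. I did not check the tin in the top view.

**What was not clean:**
- **Tray shift:** The friction lift at the start pushed the brown board's tray about 2–4 mm away from the robot (roughly 1 px in the top view). I did not push it back, to avoid disturbing it further.
- **Joint limit:** Early on I reached out too far while trying to tilt the tool. The elbow briefly read 0.055 rad, against a stated lower limit of 0.06, and I backed off at once. This may count as passing a joint's range.

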